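Sort two sleeves on a gauge pin and hold the spring shuttle at its mark

TASK

Two tube-adapter sleeves stand on the white pad: slide the one whose bore fits over the gauge pin of the station's spring-return shuttle, right down onto the shuttle, and put the other, whose bore is too small, into the steel reject tray. Then pull the shuttle out by its black upright post until its pointer lines up with the index tab beside it, and finish while still holding it there with the fingers, at rest, for the spring draws it back in if it is let go. Leave everything else where it stands.

Things in the scene. Friction and masses are not known exactly. Their poses are not given: they have to be found in the camera images.
- sleeve_wide: grey plastic adapter sleeve, an upright tube 40 mm outer diameter, 40 mm tall, bore 24 mm right through: the one that fits the gauge pin. Origin: centre of its underside, z up its axis. About 60 g. Which of the two standing places on the pad it has varies.
- sleeve_narrow: grey plastic adapter sleeve, same outside (40 mm diameter, 40 mm tall) but with a thicker wall and a bore of only 14 mm, too small for the pin. Origin: centre of its underside, z up. About 70 g.
- pad: flat white plastic pad lying fixed on the table, 200 x 200 mm, 4 mm thick, on which the two sleeves, a small vial and a screw cap stand; it lies left or right of the station. Origin: centre of its underside.
- tray: reject tray: open steel tray fixed on the table, 150 x 150 mm outside, 30 mm high, walls and floor 4 to 5 mm; across the station from the pad. Origin: centre of its underside, x and y along its sides.
- station: fixed fit-check station: white bed 330 x 130 mm, 20 mm high, from 190 mm before to 140 mm behind the origin, with a spring housing 70 mm tall on its rear 75 mm. Origin: on the table directly below the pin as the shuttle stands fully in. Its x axis points away from the robot (yaw varies); the shuttle is pulled out along its -x.
- shuttle (a joint): the shuttle, an aluminium plate 165 x 70 mm, 8 mm thick (its top 34 mm above the table), sliding on the station's bed. 0 m = fully in (rest), grows as it is pulled out along the station's -x; end stop at 0.10 m, beyond any mark. A spring pulls it back in: about 3.6 N at 0, plus 1.2 N per 10 mm.
- pin_foot (a point): point on the shuttle's top face on the axis of the upright steel gauge pin. The pin is 21 mm diameter, 30 mm tall, the top 7 mm tapering to 14 mm. Moves with the shuttle; axes as the station's.
- post_foot (a point): centre of the foot of the black upright pull post on the shuttle, 20 mm diameter, 55 mm tall, with a 28 mm collar 4 mm high at its foot; 85 mm from the pin on the robot's side (station -x). The point lies on the shuttle's top face, 34 mm above the table.
- pointer (a point): outer end of the shuttle's pointer, a 6 mm wide black finger on the shuttle's left edge (station +y), 32 mm above the table, 30 mm behind the pin (station +x). Moves with the shuttle.
- tab: index tab: the mark. Black upright tab 6 mm thick (along station x), 12 mm wide, 22 mm high, on a small steel foot, fixed on the left margin (station +y) of the bed just outside the pointer's path, 45 to 75 mm nearer the robot (station -x) than the pointer at rest. Origin: centre of its underside, 20 mm above the table; axes as the station's.
- vial: bystander, to be left alone: small closed clear vial with a cap, 26 mm diameter, 45 mm tall, standing on the pad near the sleeves. Origin: centre of its underside.
- bottle: bystander, to be left alone: white plastic bottle, 72 mm diameter, 150 mm tall. Origin: centre of its underside.
- rack_green: bystander, to be left alone: green wire tube rack with red-capped tubes, 63 x 126 mm, 105 mm tall over the caps. Origin: centre of its underside.
- cap: bystander, to be left alone: white screw cap, 24 mm diameter, 15 mm tall, lying flat on the pad near the sleeves. Origin: centre of its underside.
- tip_box: bystander, to be left alone: closed red plastic box, 80 x 120 x 50 mm. Origin: centre of its underside.
Things that resemble listed ones, but are neither listed nor needed, are in the scene too. What is shaped like the sleeve_narrow but turquoise is not meant.

How it is judged:
By the outcome, as a careful person would: the job done as asked, in the order asked, and still so for the second after the job is handed in, while the arm keeps its last pose, push and grip.
It also fails if it takes over 69 s, if anything falls off the work surface, if the arm or the gripper's body presses on something with over 40 N, if the wrist force passes 120 N, or if a joint passes its speed limit or range.

ROBOT

A 6-joint arm with a two-finger parallel gripper is mounted at the origin on the work surface. World frame = base frame: x ahead of the robot, y to its left, z up, the work surface at z = 0. Lengths are in m, angles in rad, forces in N, time in s.
With the tool pointing down it reaches from about 0.3 to 0.775 m from the base axis. Payload 14.6 kg.
Tool frame: the origin (TCP) lies between the finger pads, 19 mm behind the fingertips; this is the grasp point; z points along the fingers, x is the direction in which the jaws open and shut, and the axes are right-handed (so a half turn about z gives the same grasp; the last joint's range is limited). The gripper opens to 94 mm and grips with 3 to 60 N. Pads are 16 mm wide; open, the fingers measure 119 mm over their backs; the gripper's body (75 mm by 177 mm) begins 78 mm behind the grasp point.
Start: joints at [1.037, 0.3, 1.521, -0, 1.321, -0.067], TCP at [0.248, 0.491, 0.224] pointing down, gripper open.
Joint ranges: [-3.03, 3.03], [-0.79, 2.21], [0.23, 2.52], [-1.04, 4.18], [0, 3.07], [-2.55, 2.55]. Speed limits (rad/s): [2.22, 2.22, 2.57, 3.14, 3.14, 3.14].

INTERFACE

Orientations are given as [roll, pitch, yaw] about the fixed x, y, z axes, in that order (R = Rz(yaw) Ry(pitch) Rx(roll)).
In Python, from station import ctrl gives the robot as it stands.
- The arm moves only by the shell command python3 -m inch 'ROWS' [FORCE]. ROWS is JSON, one flat list of numbers, 7 for each row, row after row: the shift along the tool's x, y, z in cm, then the turn, a rotation vector about the tool's x, y, z in rad, then the opening, from 0 (shut) to 1 (fully open). In form: [tx, ty, tz, wx, wy, wz, claw, tx, ty, tz, wx, wy, wz, claw, ...]. A call has 1 to 20 rows; each row shifts and turns the commanded pose from where the row before left it, along the tool's axes as they then stand; what a row does not reach is not made up. A row lasts 1/8 s, in which the tool goes at most 62.5 mm and 10.7 degrees, less where a joint would pass 70% of its speed; a pose out of reach is approached as far as the arm can. A call is refused whole if a number of a shift passes 6.25 or a number of a turn 0.188, either way. A call with a gripper value outside its range is refused whole. The fingers move at their own pace and stop on an object; FORCE is the grip in N (left out, the last holds). Time passes only in rows, so rows that do not move let the fingers close. It gives the time, the measured TCP pose, the force and the opening at its end, in the units of the state.
- ctrl.get_obs(): the state, without advancing time (a new reading comes with each control period).
- ctrl.camera(name): name is "scene" or "top"; returns (picture, depth): 480x640x3 uint8, red, green, blue; 480x640 float32, m along the optical axis (not along the pixel's ray), 0 where there is no reading.
- ctrl.camera_params(name): a dict with "vertical_fov" (degrees; the focal length in pixels is half the picture's height over the tangent of half this angle, whatever the lens; pixels are square), "cx", "cy" (the principal point, pixels), "camera_from_world" (4x4, takes a point from world to camera coordinates). Camera axes: x right, y down, z forward; pixel columns grow to the right and rows downward; lengths in m; the calibration is good to about 2 mm. A picture is of the moment at which its call begins. camera_params takes no time and is no camera call.
- ctrl.hand_in(): hands the job in, once; it reports no verdict.
Trained networks look in the newest picture that a camera, given by its name, has taken for a name from the list of things; names that differ only in an ending like _2 or _b are one class to them, and where a whole thing is asked for, a point or a joint stands for the part that bears it (a point fixed in the world has none). Each returns a list of dicts, best first, with "score" (0 to 1); they miss things now and then, are a little off and sometimes report something else, mostly with a low value. They report only what shows in the picture. A call takes as long as a camera call. They do not tell look-alikes from the thing itself.
- ctrl.spot_in(camera, label): "bbox" ([centre column, centre row, width, height] in pixels, round what is visible of it).
- ctrl.place_of(camera, label): "centre" ([column, row] in pixels: a listed point, or the origin of a listed thing).
The state is a dict: "time_s": time; "qpos": joint angles; "joint_vel": joint speeds; "tau": joint torques, N m; "ee_pos": TCP position; "eef_rot": TCP orientation; "force": force on the tool from outside, world axes, zero at the start; "moment": the same for the moment, N m; "grip_width": finger opening in m.
Only numpy, scipy, OpenCV 4.12 (cv2) and the standard library are available. Lean on these libraries where they do the work, as an engineer would, in place of code of your own. Each camera call takes 0.05 s, during which the arm holds its last target. There are 200 camera calls.

## Working session

There is one attempt and no reset: what is moved stays moved. The work goes in short steps, Python scripts to look and compute and a shell command to move; the robot and the scene stay as the last step left them, time stands still between calls to the robot, and variables do not carry over. Pictures are saved under pics/ and viewed, about 8 in all and at most 12, crops included, and the job is handed in when it is done.

```bash
mkdir -p pics
cat > h.py <<'E'
import numpy as np, cv2
from station import ctrl
def cam(n):
    p=ctrl.camera_params(n); im,d=ctrl.camera(n); f=240/np.tan(np.radians(p["vertical_fov"])/2)
    return im,d,f,p["cx"],p["cy"],np.array(p["camera_from_world"])
def ray(c,uv):
    im,d,f,cx,cy,T=c; W=np.linalg.inv(T)
    v=np.array([(uv[0]-cx)/f,(uv[1]-cy)/f,1]); return W[:3,3],W[:3,:3]@v
def atz(c,uv,z):
    o,r=ray(c,uv); return o+r*(z-o[2])/r[2]
def cloud(c):
    im,d,f,cx,cy,T=c; W=np.linalg.inv(T); v,u=np.mgrid[0:480,0:640]
    P=np.stack([(u-cx)/f*d,(v-cy)/f*d,d],-1)@W[:3,:3].T+W[:3,3]; P[d==0]=np.nan; return P
def proj(c,X):
    im,d,f,cx,cy,T=c; q=T[:3,:3]@X+T[:3,3]; return q[:2]/q[2]*f+[cx,cy]
E
python3 - <<'E'
from h import *
for n in("top","scene"):
    c=cam(n); cv2.imwrite(f"pics/{n}0.png",c[0][...,::-1])
    print(n,np.round(np.linalg.inv(c[5])[:3,3],3),c[2:5])
    for l in "sleeve_wide sleeve_narrow pad tray station pin_foot post_foot pointer tab vial cap".split():
        r=ctrl.place_of(n,l)
        z={"pin_foot":.034,"post_foot":.034,"pointer":.032,"tab":.02,"sleeve_wide":.004,"sleeve_narrow":.004,"vial":.004,"cap":.004}.get(l,0)
        print(l,[(np.round(a["centre"]).astype(int).tolist(),round(a["score"],2),np.round(atz(c,a["centre"],z)[:2],3).tolist()) for a in r[:4]])
o=ctrl.get_obs();print(o["time_s"],o["ee_pos"],o["eef_rot"],o["grip_width"])
E
```

```text
top [0.401 0.024 1.413] (np.float64(532.3896381091783), 314.01241312614127, 237.83955392978018)
sleeve_wide [([453, 286], 0.56, [0.427, -0.36]), ([303, 226], 0.23, [0.592, 0.035])]
sleeve_narrow [([456, 199], 0.76, [0.663, -0.377]), ([380, 263], 0.73, [0.49, -0.166]), ([428, 249], 0.65, [0.528, -0.296])]
pad [([442, 268], 0.8, [0.476, -0.332])]
tray [([193, 260], 0.59, [0.503, 0.328])]
station [([322, 213], 0.94, [0.627, -0.015]), ([250, 182], 0.62, [0.713, 0.179])]
pin_foot [([322, 213], 0.64, [0.623, -0.015])]
post_foot [([322, 248], 0.61, [0.53, -0.012])]
pointer [([306, 204], 0.97, [0.647, 0.027])]
tab [([305, 226], 0.58, [0.59, 0.031])]
vial [([414, 282], 0.66, [0.441, -0.257]), ([472, 248], 0.45, [0.528, -0.416])]
cap [([414, 283], 0.55, [0.437, -0.257]), ([250, 182], 0.15, [0.711, 0.176])]
scene [ 0.977 -0.37   0.972] (np.float64(554.4415633977765), 305.0298837022481, 228.9697245937642)
sleeve_wide [([112, 302], 0.56, [0.423, -0.356])]
sleeve_narrow [([217, 262], 0.87, [0.492, -0.158]), ([179, 408], 0.83, [0.667, -0.379]), ([171, 320], 0.6, [0.529, -0.296])]
pad [([144, 315], 0.78, [0.484, -0.327])]
tray [([388, 132], 0.84, [0.492, 0.334])]
station [([315, 261], 0.76, [0.619, -0.015]), ([257, 384], 0.66, [0.726, -0.255]), ([423, 236], 0.49, [0.725, 0.185]), ([388, 134], 0.39, [0.497, 0.329])]
pin_foot [([319, 254], 0.68, [0.625, -0.01])]
post_foot [([284, 231], 0.89, [0.542, -0.026])]
pointer [([345, 248], 0.79, [0.65, 0.035]), ([315, 258], 0.19, [0.626, -0.021])]
tab [([327, 230], 0.6, [0.592, 0.044]), ([421, 234], 0.24, [0.725, 0.174])]
vial [([124, 359], 0.82, [0.532, -0.4])]
cap [([157, 273], 0.53, [0.431, -0.259])]
1.2 [0.24752918 0.49114439 0.22425806] [ 3.14157396e+00 -3.41755688e-05  1.10399239e+00] 0.09381003707652977
```

View pics/top0.png

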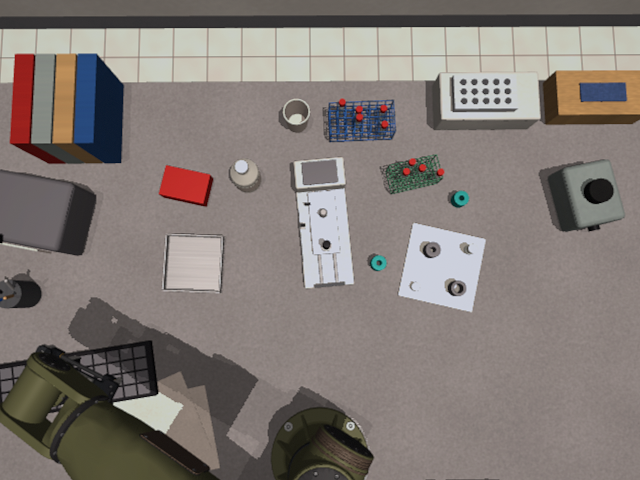

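View pics/scene0.png

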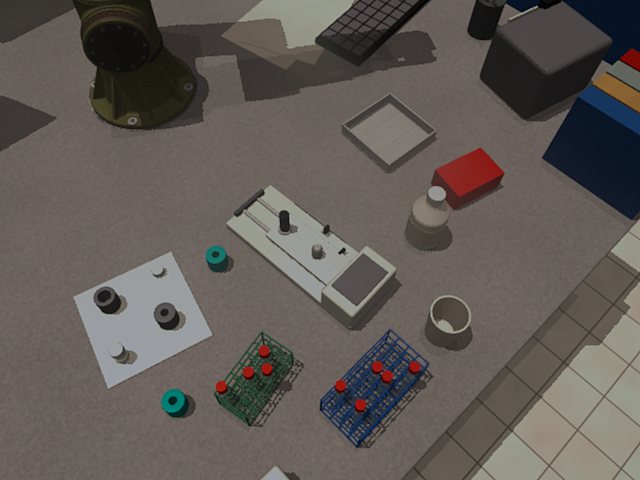

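Run:
```python
from h import *
crops=[]
for n,boxes in(("top",[(400,220,490,315),(285,150,360,295)]),("scene",[(70,250,215,385),(220,180,400,330)])):
    c=cam(n);P=cloud(c)
    for b in boxes: crops.append(cv2.resize(c[0][b[1]:b[3],b[0]:b[2],::-1],(395,295),interpolation=cv2.INTER_CUBIC))
    def band(x,y,r,z0,z1):
        m=(np.hypot(P[...,0]-x,P[...,1]-y)<r)&(P[...,2]>z0)&(P[...,2]<z1); q=P[m]
        if len(q)<3: return len(q)
        (cc,R)=cv2.minEnclosingCircle(q[:,:2].astype(np.float32)); return len(q),np.round(np.r_[q.mean(0),cc,R],4).tolist()
    print(n,"w",band(.427,-.358,.04,.036,.052)); print("n",band(.528,-.296,.04,.036,.052))
    print("pin",band(.623,-.013,.03,.055,.075)); print("post",band(.536,-.02,.04,.075,.1))
    print("tab",band(.59,.035,.02,.036,.05)); print("pointer",band(.648,.03,.02,.027,.04))
    for z0,z1,nm in((.030,.038,"plate"),(.014,.026,"bed")):
        m=(abs(P[...,0]-.56)<.13)&(abs(P[...,1]+.015)<.09)&(P[...,2]>z0)&(P[...,2]<z1)&(P[...,0]<.665)
        print(nm,m.sum(),cv2.minAreaRect(P[m][:,:2].astype(np.float32)))
    m=(abs(P[...,0]-.5)<.12)&(abs(P[...,1]-.33)<.12)&(P[...,2]>.02)&(P[...,2]<.04)
    print("tray",cv2.minAreaRect(P[m][:,:2].astype(np.float32)))
    m=(abs(P[...,0]-.72)<.06)&(abs(P[...,1]+.0)<.1)&(P[...,2]>.06)&(P[...,2]<.08)
    print("housing",cv2.minAreaRect(P[m][:,:2].astype(np.float32)))
cv2.imwrite("pics/crop1.png",np.vstack([np.hstack(crops[:2]),np.hstack(crops[2:])]))
```

```text
top w (139, [0.423, -0.3625, 0.0438, 0.4232, -0.3626, 0.0199])
n (169, [0.5232, -0.3003, 0.0445, 0.5232, -0.3005, 0.0201])
pin (49, [0.6205, -0.0173, 0.0621, 0.6207, -0.0178, 0.0105])
post (52, [0.5357, -0.0236, 0.0887, 0.5362, -0.0242, 0.0099])
tab (13, [0.5923, 0.0358, 0.0416, 0.5921, 0.0355, 0.0059])
pointer (46, [0.6477, 0.0198, 0.034, 0.6476, 0.0291, 0.0195])
plate 1247 ((0.5486946105957031, -0.011073373258113861), (0.23705680668354034, 0.09617234021425247), 5.201390743255615)
bed 2518 ((0.5506095290184021, -0.02305912971496582), (0.23841722309589386, 0.13005965948104858), 4.602375507354736)
tray ((0.4958316683769226, 0.32240813970565796), (0.1511143296957016, 0.1503008008003235), 86.91181182861328)
housing ((0.7231833934783936, -0.008981645107269287), (0.0769762396812439, 0.12993744015693665), 4.8996171951293945)
scene w (285, [0.4272, -0.3593, 0.0431, 0.4256, -0.3594, 0.0209])
n (361, [0.5277, -0.2979, 0.0436, 0.5256, -0.2981, 0.0211])
pin (88, [0.6251, -0.0154, 0.0617, 0.6233, -0.0141, 0.0104])
post (108, [0.5409, -0.0219, 0.0863, 0.5389, -0.0208, 0.0111])
tab (25, [0.5948, 0.0387, 0.0418, 0.5948, 0.0388, 0.006])
pointer (114, [0.6494, 0.0201, 0.0344, 0.65, 0.0203, 0.0174])
plate 2201 ((0.550084114074707, -0.009159281849861145), (0.23464180529117584, 0.09754776209592819), 6.173550128936768)
bed 3895 ((0.5510045289993286, -0.019612938165664673), (0.23800049722194672, 0.13140122592449188), 4.606637001037598)
tray ((0.4983120262622833, 0.32642436027526855), (0.15391506254673004, 0.15297342836856842), 87.06951904296875)
housing ((0.7257162928581238, -0.00513613224029541), (0.0765753835439682, 0.13200010359287262), 3.8962836265563965)
```

View pics/crop1.png

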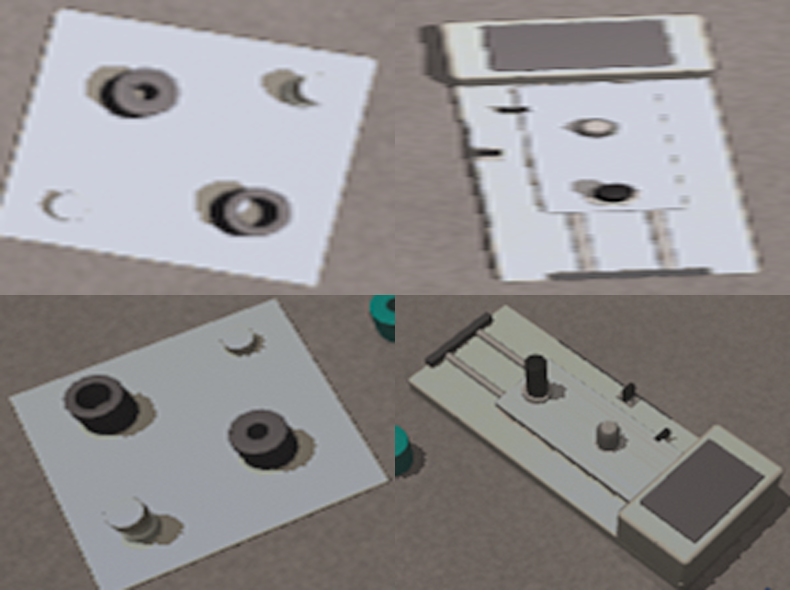

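Crop: on the pad, the large-bore sleeve (wide) is at top px (453,286) and the thick-walled one (narrow) at (428,249). The turquoise rings lie at (380,263) and (460,199), off the pad, and are not meant. Vial and cap stand about 100 mm away from the sleeves. First I move over the wide sleeve at (.4245,-.361).

```bash
python3 -m inch '[-4.26,3.38,0,0,0,0,0.75,-4.26,3.38,0,0,0,0,0.75,-4.26,3.38,0,0,0,0,0.75,-4.26,3.38,0,0,0,0,0.75,-4.26,3.38,0,0,0,0,0.75,-4.26,3.38,0,0,0,0,0.75,-4.26,3.38,0,0,0,0,0.75,-4.26,3.38,0,0,0,0,0.75,-4.26,3.38,0,0,0,0,0.75,-4.26,3.38,0,0,0,0,0.75,-4.26,3.38,0,0,0,0,0.75,-4.26,3.38,0,0,0,0,0.75,-4.26,3.38,0,0,0,0,0.75,-4.26,3.38,0,0,0,0,0.75,-4.26,3.38,0,0,0,0,0.75,-4.26,3.38,0,0,0,0,0.75,0,0,0,0,0,0,0.75,0,0,0,0,0,0,0.75]' 20
```

```text
time_s: 3.55
ee_pos: [0.4236, -0.3603, 0.224]
eef_rot: [-3.141, -0.0, 1.104]
force: [-0.3, 0.1, -0.6]
grip_width: 0.0706
```

```bash
python3 -m inch '[0,0,4.5,0,0,0,0.75,0,0,4.5,0,0,0,0.75,0,0,4,0,0,0,0.75,0,0,3,0,0,0,0.75,0,0,2,0,0,0,0.75,0,0,1.4,0,0,0,0.75,0,0,0,0,0,0,0.75,0,0,0,0,0,0,0.3,0,0,0,0,0,0,0.3,0,0,0,0,0,0,0.3,0,0,0,0,0,0,0.3,0,0,0,0,0,0,0.3]' 20
```

```text
time_s: 5.05
ee_pos: [0.4238, -0.361, 0.0306]
eef_rot: [3.141, 0.0, 1.104]
force: [-0.3, 1.2, 4.5]
grip_width: 0.0391
```

```bash
python3 -m inch '[0,0,-2,0,0,0,0.3,0,0,-4,0,0,0,0.3,0,0,-4,0,0,0,0.3,0,0,-4,0,0,0,0.3,4.97,0.27,0,0,0,0,0.3,4.97,0.27,0,0,0,0,0.3,4.97,0.27,0,0,0,0,0.3,4.97,0.27,0,0,0,0,0.3,4.97,0.27,0,0,0,0,0.3,4.97,0.27,0,0,0,0,0.3,4.97,0.27,0,0,0,0,0.3,4.97,0.27,0,0,0,0,0.3,0,0,0,0,0,-0.182,0.3,0,0,0,0,0,-0.182,0.3,0,0,0,0,0,-0.182,0.3,0,0,0,0,0,0,0.3,0,0,0,0,0,0,0.3]' 20
cat > look.py <<'E'
from h import *
import sys
tag=sys.argv[1]; o=ctrl.get_obs(); t=np.array(o["ee_pos"]); crops=[]
for n in("top","scene"):
    c=cam(n);P=cloud(c)
    q=np.hypot(P[...,0]-t[0],P[...,1]-t[1])<.06
    for z0,z1 in((t[2]-.03,t[2]-.003),(t[2]+.008,t[2]+.02)):
        m=q&(P[...,2]>z0)&(P[...,2]<z1); print(n,m.sum(),P[m].mean(0) if m.any() else '')
    u,v=proj(c,t).astype(int); u=min(max(u,75),565);v=min(max(v,75),405)
    crops.append(cv2.resize(c[0][v-75:v+75,u-75:u+75,::-1],(400,400),interpolation=cv2.INTER_CUBIC))
    for l in("sleeve_wide","pin_foot","post_foot","pointer","tab"):
        z={"sleeve_wide":t[2]-.026,"tab":.02,"pointer":.032}.get(l,.034)
        print(n,l,[(round(a["score"],2),np.round(atz(c,a["centre"],z)[:2],4).tolist()) for a in ctrl.place_of(n,l)[:2]])
cv2.imwrite(f"pics/{tag}.png",np.hstack(crops)); print(t,o["eef_rot"],o["time_s"])
E
python3 look.py hold1
```

```text
time_s: 7.18
ee_pos: [0.6219, -0.0156, 0.1701]
eef_rot: [-3.141, -0.0, 1.646]
force: [0.2, 0.2, -0.3]
grip_width: 0.0388
top 1 [ 0.612143   -0.03531304  0.15323822]
top 4 [ 0.61105296 -0.01759287  0.18185071]
top sleeve_wide []
top pin_foot []
top post_foot [(0.58, [0.6876, 0.3515])]
top pointer []
top tab []
scene 164 [ 0.63368267 -0.01860182  0.1570676 ]
scene 189 [ 0.6343497  -0.01609224  0.18348121]
scene sleeve_wide [(0.66, [0.6244, -0.0159])]
scene pin_foot [(0.68, [0.7313, 0.1614]), (0.61, [0.6204, -0.0157])]
scene post_foot [(0.61, [0.5414, -0.0165]), (0.55, [0.6352, -0.0282])]
scene pointer [(0.56, [0.6499, 0.037])]
scene tab [(0.53, [0.5912, 0.0403])]
[ 0.62189389 -0.0155825   0.17013055] [-3.14140708e+00 -6.37380081e-05  1.64575991e+00] 7.175
```

View pics/hold1.png

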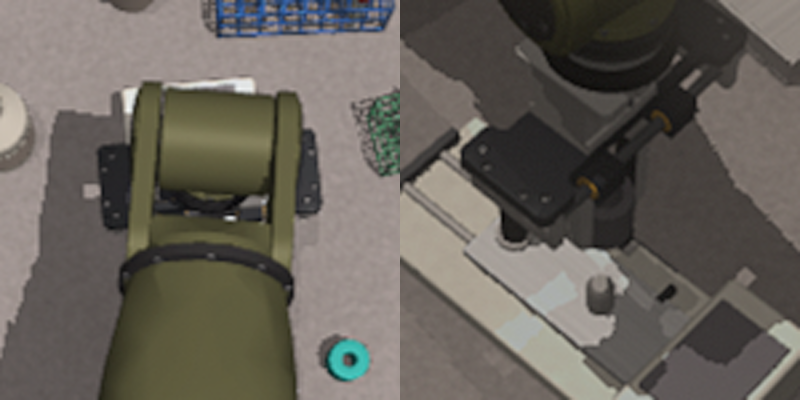

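The scene view shows the sleeve upright in the jaws over the pin (right panel: pin 600,290, sleeve 615,215). The top view is blocked by the arm. I'll lower to just above the pin and compare the two axes in the scene camera.

```bash
python3 -m inch '[0,0,3.5,0,0,0,0.3,0,0,2.5,0,0,0,0.3,0,0,1.2,0,0,0,0.3,0,0,0,0,0,0,0.3]' 20
cat > fit.py <<'E'
from h import *
from scipy.optimize import least_squares
t=np.array(ctrl.get_obs()["ee_pos"]); c=cam("scene");P=cloud(c)
def fit(m,R):
    q=P[m]; r=least_squares(lambda p:np.hypot(q[:,0]-p[0],q[:,1]-p[1])-R,[t[0]-.003,t[1]],loss="soft_l1",f_scale=.001)
    return len(q),np.round(r.x,4),round(float(np.median(abs(r.fun))),4)
near=np.hypot(P[...,0]-t[0],P[...,1]-t[1])
print("sleeve",fit((near<.03)&(P[...,2]>t[2]-.024)&(P[...,2]<t[2]-.004),.02))
print("pin",fit((near<.02)&(P[...,2]>.040)&(P[...,2]<.056),.0105),t)
u,v=proj(c,t-[0,0,.03]).astype(int)
cv2.imwrite("pics/hold2.png",cv2.resize(c[0][v-45:v+45,u-60:u+60,::-1],(720,540),interpolation=cv2.INTER_CUBIC))
E
python3 fit.py
```

```text
time_s: 8.28
ee_pos: [0.6218, -0.0155, 0.098]
eef_rot: [-3.141, -0.0, 1.65]
force: [0.6, -0.7, -0.3]
grip_width: 0.0387
sleeve (109, array([ 0.6229, -0.0149]), 0.0009)
pin (30, array([ 0.623 , -0.0132]), 0.0006) [ 0.62183044 -0.01554294  0.09798597]
```

View pics/hold2.png

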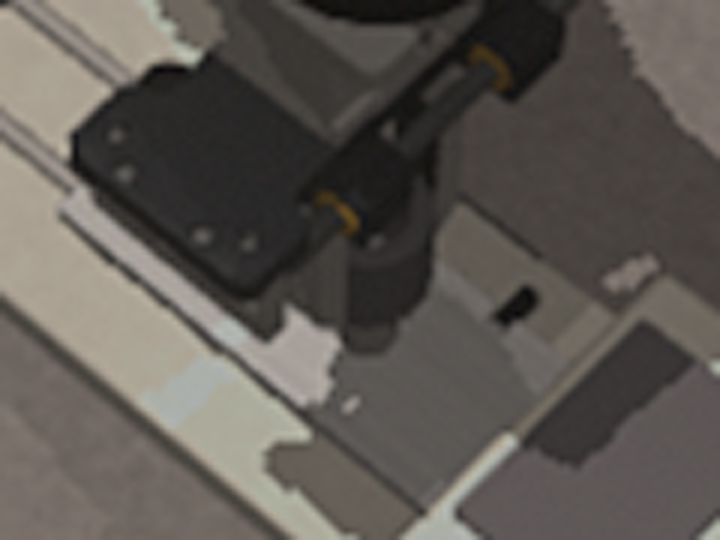

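Sleeve hangs just over the pin, about 1.5 mm low in y by the circle fits. I'll correct by 1.2 mm and lower part way.

```bash
python3 -m inch '[0.12,0,0.5,0,0,0,0.3,0,0,0.5,0,0,0,0.3,0,0,0.4,0,0,0,0.3,0,0,0.4,0,0,0,0.3,0,0,0,0,0,0,0.3]' 20
```

```text
time_s: 8.95
ee_pos: [0.6217, -0.0144, 0.0799]
eef_rot: [-3.141, -0.0, 1.65]
force: [-0.2, -0.3, -0.8]
grip_width: 0.039
```

```bash
python3 -m inch '[0,0,0.5,0,0,0,0.3,0,0,0.5,0,0,0,0.3,0,0,0.4,0,0,0,0.3,0,0,0.3,0,0,0,0.3,0,0,0.1,0,0,0,0.3,0,0,0,0,0,0,0.3]' 20
```

```text
time_s: 9.7
ee_pos: [0.6219, -0.0144, 0.0623]
eef_rot: [3.142, -0.0, 1.65]
force: [0.1, -0.7, -1.0]
grip_width: 0.0387
```

```bash
python3 -m inch '[0,0,0.15,0,0,0,0.3,0,0,0,0,0,0,0.3]' 20; python3 -m inch '[0,0,0,0,0,0,0.7,0,0,0,0,0,0,0.7,0,0,0,0,0,0,0.7,0,0,0,0,0,0,0.7,0,0,-3,0,0,0,0.7,0,0,-4,0,0,0,0.7,0,0,-4,0,0,0,0.7,0,0,-3,0,0,0,0.7,0,0,0,0,0,0,0.7]' 20
```

```text
time_s: 9.95
ee_pos: [0.6218, -0.0144, 0.0607]
eef_rot: [-3.141, 0.0, 1.65]
force: [0.5, -0.1, 0.4]
grip_width: 0.0391
time_s: 11.08
ee_pos: [0.6226, -0.0144, 0.2031]
eef_rot: [3.137, 0.001, 1.65]
force: [-0.2, -0.2, -0.2]
grip_width: 0.0657
```

```bash
python3 -m inch '[-4.61,-2,0,0,0,0,0.7,-4.61,-2,0,0,0,0,0.7,-4.61,-2,0,0,0,0,0.7,-4.61,-2,0,0,0,0,0.7,-4.61,-2,0,0,0,0,0.7,-4.61,-2,0,0,0,0,0.7,0,0,0,0,0,0,0.7,0,0,0,0,0,0,0.7]' 20
python3 - <<'E'
from h import *
c=cam("scene");P=cloud(c)
cv2.imwrite("pics/s3.png",c[0][100:420,60:500,::-1])
m=(np.hypot(P[...,0]-.622,P[...,1]+.015)<.035)&(P[...,2]>.05)&(P[...,2]<.1)
q=P[m];print(len(q),q[:,2].max(),cv2.minEnclosingCircle(q[q[:,2]>.066][:,:2].astype(np.float32)))
E
```

```text
time_s: 12.08
ee_pos: [0.524, -0.299, 0.1997]
eef_rot: [-3.14, -0.001, 1.65]
force: [0.8, 0.0, 0.6]
grip_width: 0.0659
428 0.07820507402034427 ((0.6232765316963196, -0.0134801734238863), 0.02093731239438057)
```

View pics/s3.png

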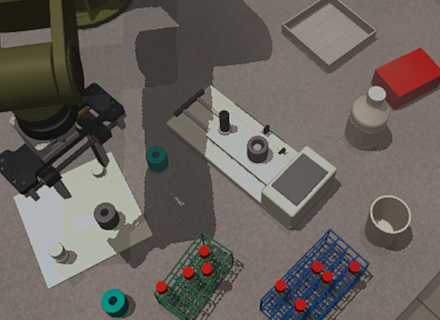

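The wide sleeve is seated round the pin (crop 257,149) with its top at about 74–78 mm. The narrow one is still at (106,216). Now I grasp it.

```bash
python3 -m inch '[0,0,4,0,0,0,0.7,0,0,4,0,0,0,0.7,0,0,4,0,0,0,0.7,0,0,3,0,0,0,0.7,0,0,2,0,0,0,0.7,0,0,0,0,0,0,0.7,0,0,0,0,0,0,0.3,0,0,0,0,0,0,0.3,0,0,0,0,0,0,0.3,0,0,0,0,0,0,0.3,0,0,0,0,0,0,0.3]' 20; python3 -m inch '[0,0,-2,0,0,0,0.3,0,0,-4,0,0,0,0.3,0,0,-4,0,0,0,0.3,0,0,-5,0,0,0,0.3,0,0,-3,0,0,0,0.3,0,0,0,0,0,0,0.3]' 20
```

```text
time_s: 13.5
ee_pos: [0.5244, -0.2998, 0.0315]
eef_rot: [3.141, 0.001, 1.65]
force: [-1.2, 1.0, 5.8]
grip_width: 0.0388
time_s: 14.25
ee_pos: [0.5247, -0.3, 0.214]
eef_rot: [3.138, 0.003, 1.65]
force: [0.6, 0.1, -1.2]
grip_width: 0.0392
```

```bash
python3 -m inch '[4.8,0.165,0,0,0,0,0.3,4.8,0.165,0,0,0,0,0.3,4.8,0.165,0,0,0,0,0.3,4.8,0.165,0,0,0,0,0.3,4.8,0.165,0,0,0,0,0.3,4.8,0.165,0,0,0,0,0.3,4.8,0.165,0,0,0,0,0.3,4.8,0.165,0,0,0,0,0.3,4.8,0.165,0,0,0,0,0.3,4.8,0.165,0,0,0,0,0.3,4.8,0.165,0,0,0,0,0.3,4.8,0.165,0,0,0,0,0.3,4.8,0.165,0,0,0,0,0.3,0,0,0,0,0,0,0.3,0,0,0,0,0,0,0.3]' 20; python3 -m inch '[0,0,4,0,0,0,0.3,0,0,4,0,0,0,0.3,0,0,4,0,0,0,0.3,0,0,3,0,0,0,0.3,0,0,1.5,0,0,0,0.3,0,0,0.8,0,0,0,0.3,0,0,0.6,0,0,0,0.3,0,0,0,0,0,0,0.3]' 20
```

```text
time_s: 16.12
ee_pos: [0.4958, 0.3235, 0.2098]
eef_rot: [-3.14, 0.001, 1.65]
force: [-0.0, -0.1, -0.6]
grip_width: 0.0391
time_s: 17.12
ee_pos: [0.4963, 0.3242, 0.0321]
eef_rot: [3.141, -0.0, 1.65]
force: [0.7, 0.4, -0.8]
grip_width: 0.039
```

```bash
python3 -m inch '[0,0,0,0,0,0,0.7,0,0,0,0,0,0,0.7,0,0,0,0,0,0,0.7,0,0,0,0,0,0,0.7,0,0,-3,0,0,0,0.7,0,0,-5,0,0,0,0.7,0,0,-5,0,0,0,0.7,0,0,-4,0,0,0,0.7,0,0,0,0,0,0,0.7]' 20; python3 -m inch '[-4.98,0.2,0,0,0,0,0.7,-4.98,0.2,0,0,0,0,0.7,-4.98,0.2,0,0,0,0,0.7,-4.98,0.2,0,0,0,0,0.7,-4.98,0.2,0,0,0,0,0.7,-4.98,0.2,0,0,0,0,0.7,-4.98,0.2,0,0,0,0,0.7,0,0,0,0,0,0.1745,0.7,0,0,0,0,0,0.1745,0.7,0,0,0,0,0,0.1745,0.7,0,0,0,0,0,0.1745,0.7,0,0,0,0,0,0.1745,0.7,0,0,0,0,0,0.1745,0.7,0,0,0,0,0,0.1745,0.7,0,0,0,0,0,0.1745,0.7,0,0,0,0,0,0.1745,0.7,0,0,0,0,0,0,0.7,0,0,0,0,0,0,0.7]' 20
python3 - <<'E'
from h import *
c=cam("scene");P=cloud(c);cv2.imwrite("pics/s4.png",c[0][60:420,60:500,::-1])
def b(x,y,r,z0,z1):
    m=(np.hypot(P[...,0]-x,P[...,1]-y)<r)&(P[...,2]>z0)&(P[...,2]<z1);q=P[m];return len(q),np.round(q.mean(0),4) if len(q) else 0,cv2.minEnclosingCircle(q[:,:2].astype(np.float32)) if len(q)>2 else 0
print("narrow",b(.497,.325,.04,.036,.06));print("wide",b(.622,-.015,.03,.066,.09))
m=(abs(P[...,0]-.44)<.03)&(abs(P[...,1]+.03)<.06)&(P[...,2]<.06)
print("front bar z",np.percentile(P[m][:,2],[50,95,99.5]))
E
```

```text
time_s: 18.25
ee_pos: [0.497, 0.3247, 0.205]
eef_rot: [3.137, -0.002, 1.65]
force: [0.0, 0.9, 0.1]
grip_width: 0.0656
time_s: 20.5
ee_pos: [0.5375, -0.0222, 0.2012]
eef_rot: [-3.141, 0.001, 0.083]
force: [0.7, 1.2, -0.7]
grip_width: 0.0659
narrow (222, array([0.4999, 0.3234, 0.0427]), ((0.4957631826400757, 0.3236905038356781), 0.023025929927825928))
wide (265, array([ 0.6247, -0.0138,  0.0728]), ((0.6243122220039368, -0.013174868188798428), 0.020832916721701622))
front bar z [0.02027894 0.03054849 0.03321926]
```

View pics/s4.png

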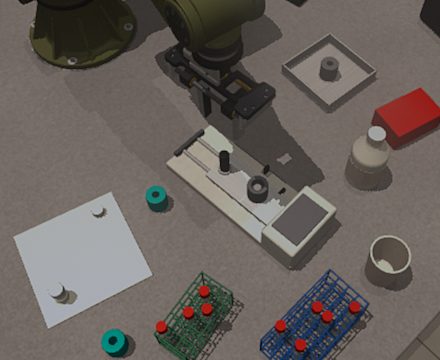

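Narrow sleeve upright in the tray (328,68), wide one seated on the shuttle (257,188; top 73 mm), cap and vial unmoved. Next I grip the post.

```bash
python3 -m inch '[0,0,4,0,0,0,0.6,0,0,4,0,0,0,0.6,0,0,3,0,0,0,0.6,0,0,1.5,0,0,0,0.6,0,0,1,0,0,0,0.6,0,0,0,0,0,0,0.6,0,0,0,0,0,0,0.1,0,0,0,0,0,0,0.1,0,0,0,0,0,0,0.1,0,0,0,0,0,0,0.1,0,0,0,0,0,0,0.1,0,0,0,0,0,0,0.1,0,0,0,0,0,0,0.1]' 40
```

```text
time_s: 22.18
ee_pos: [0.5371, -0.0223, 0.0669]
eef_rot: [-3.142, 0.001, 0.08]
force: [-5.7, -0.2, 5.3]
grip_width: 0.0194
```

```bash
python3 -m inch '[-0.3,0,0,0,0,0,0.1,-0.5,0,0,0,0,0,0.1,-0.6,0,0,0,0,0,0.1,-0.6,0,0,0,0,0,0.1,-0.6,0,0,0,0,0,0.1,-0.6,0,0,0,0,0,0.1,-0.6,0,0,0,0,0,0.1,-0.6,0,0,0,0,0,0.1,-0.5,0,0,0,0,0,0.1,-0.2,0,0,0,0,0,0.1,0,0,0,0,0,0,0.1,0,0,0,0,0,0,0.1]' 40
cat > al.py <<'E'
from h import *
import sys
c=cam("scene");P=cloud(c);u=np.array([np.cos(.08),np.sin(.08)]);w=np.array([-u[1],u[0]])
pin=np.array([.6233,-.0137])  # in this camera
S=np.stack([(P[...,:2]-pin)@u,(P[...,:2]-pin)@w],-1)
dark=c[0].max(-1)<60
print("ee",ctrl.get_obs()["ee_pos"])
for nm,y0,y1,z0,z1 in(("pointer",.036,.046,.027,.037),("tab",.046,.060,.024,.046)):
    m=dark&(S[...,1]>y0)&(S[...,1]<y1)&(abs(S[...,0]+.01)<.07)&(P[...,2]>z0)&(P[...,2]<z1)
    q=S[m]; print(nm,len(q),np.round(np.percentile(q[:,0],[2,50,98])*1e3,1) if len(q) else "", np.round(np.percentile(q[:,1],[2,98])*1e3,1) if len(q) else "")
for l in("pointer","tab"):
    z={"tab":.02}.get(l,.032)
    for a in ctrl.place_of("scene",l)[:2]:
        X=atz(c,a["centre"],z)[:2]-pin; print(l,round(a["score"],2),np.round(a["centre"],1),np.round([X@u*1e3,X@w*1e3],1))
v=proj(c,np.array([.593,.035,.03])).astype(int)
cv2.imwrite(f"pics/{sys.argv[1]}.png",cv2.resize(c[0][v[1]-22:v[1]+23,v[0]-30:v[0]+30,::-1],(780,585),interpolation=cv2.INTER_CUBIC)); print(v)
E
python3 al.py a1
```

```text
time_s: 23.68
ee_pos: [0.4874, -0.0264, 0.0669]
eef_rot: [3.141, -0.002, 0.079]
force: [9.5, 0.2, -5.3]
grip_width: 0.0196
ee [ 0.48739039 -0.02639398  0.06688005]
pointer 10 [-22.4 -20.1 -16.9] [36.7 45.9]
tab 37 [-27.5 -23.5 -19.9] [46.3 59.3]
pointer 0.68 [326.2 231. ] [-21.9  51.4]
tab 0.6 [327.5 230.1] [-25.8  60.3]
[324 230]
```

View pics/a1.png

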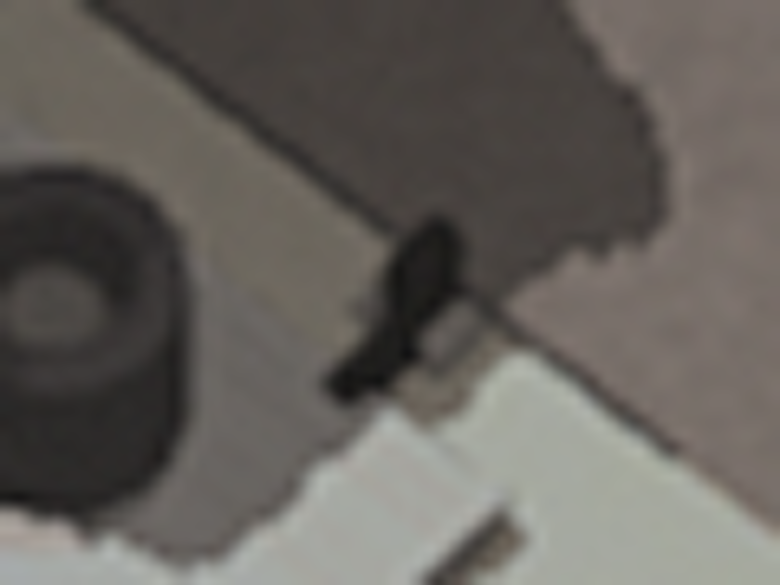

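The pointer (crop 360,375) is still a little short of the tab (430,265). The estimates leave 3.7–4.2 mm, so I pull 4 mm more.

```bash
python3 -m inch '[-0.2,0,0,0,0,0,0.1,-0.2,0,0,0,0,0,0.1,0,0,0,0,0,0,0.1,0,0,0,0,0,0,0.1]' 40; python3 al.py a2
python3 - <<'E'
from h import *
# expected outlines: pointer end box & tab box drawn as faint lines, for comparison of centre lines along station y
c=cam("scene");u=np.array([np.cos(.08),np.sin(.08)]);w=np.array([-u[1],u[0]]);pin=np.array([.6233,-.0137])
v0=np.array([324,230])-[30,22]
im=cv2.imread("pics/a2.png")
def px(s,y,z): return tuple(((proj(c,np.r_[pin+s*u+y*w,z])-v0)*13+6).astype(int).tolist())
for s in(-.0211,-.0241,-.0271): cv2.line(im,px(s,.030,.035),px(s,.065,.035),(0,255,255) if s==-.0241 else (0,200,0),1)
cv2.imwrite("pics/a2.png",im)
E
```

```text
time_s: 24.32
ee_pos: [0.4835, -0.0267, 0.0669]
eef_rot: [3.141, -0.002, 0.079]
force: [9.8, -0.2, -5.0]
grip_width: 0.0196
ee [ 0.48345191 -0.02673941  0.06689432]
pointer 16 [-27.2 -22.2 -20.1] [36.1 45. ]
tab 38 [-28.1 -22.6 -21.1] [47.6 59.4]
pointer 0.71 [323.6 234.4] [-20.5  42.2]
tab 0.48 [325.4 232.8] [-24.7  52.8]
[324 230]
```

View pics/a2.png

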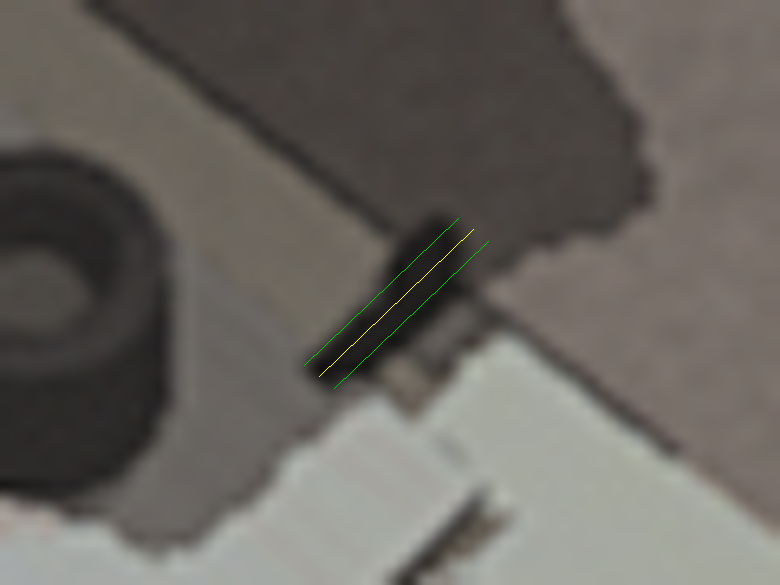

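Pointer and tab lie on one line to about 0.5 mm (both between the green lines). The numbers agree on a last 0.2–0.3 mm. I add that, check rest, and hand in.

```bash
python3 -m inch '[-0.03,0,0,0,0,0,0.1,0,0,0,0,0,0,0.1,0,0,0,0,0,0,0.1,0,0,0,0,0,0,0.1]' 40; python3 al.py a3
python3 - <<'E'
from h import *
c=cam("scene");P=cloud(c)
m=(np.hypot(P[...,0]-.57,P[...,1]+.018)<.03)&(P[...,2]>.066)&(P[...,2]<.09);print("wide",m.sum(),P[m].mean(0))
o=ctrl.get_obs();print(np.abs(o["joint_vel"]).max(),o["grip_width"],o["time_s"]); print(ctrl.hand_in())
E
```

```text
time_s: 25.02
ee_pos: [0.4832, -0.0268, 0.0669]
eef_rot: [3.141, -0.002, 0.079]
force: [9.5, -0.2, -6.6]
grip_width: 0.0193
ee [ 0.48323134 -0.02674755  0.0668942 ]
pointer 14 [-26.8 -22.4 -20.6] [37.4 44.8]
tab 38 [-27.7 -23.4 -21.2] [47.5 59.5]
pointer 0.94 [327.4 232.1] [-18.5  51.1]
tab 0.53 [327.5 230.5] [-25.2  59.6]
[324 230]
wide 248 [ 0.57132652 -0.01829959  0.07288065]
0.0019967624673647147 0.019397327905970253 25.225
the job is handed in; nothing more can be done
None
```

The job is handed in at 25.2 s. The gripper is holding the shuttle at rest, pulled out about 54 mm, with the pointer level with the index tab.

- **Sleeves:** I slid the wide-bore sleeve over the gauge pin and down onto the shuttle; its top measured 73 mm, where 74 mm is expected. It was still seated after the pull. The narrow sleeve stands upright in the reject tray.
- **Alignment:** the enlarged picture taken before the last 0.3 mm pull showed pointer and tab in line to about 0.5 mm. Travel calculated from the tab's measured position was 54.0–54.2 mm, and the arm moved about 54.1 mm.
- **Check that disagreed:** the pointer and tab network put the pointer about 7 mm short of the tab in its last reading. It also placed both about 10 mm too far sideways. I trusted the depth data, which put the two within about 1 mm, and the picture instead.
- **Not checked:** I could not check the alignment from the top camera because I expected the arm to block it, so it rests on the scene camera and the arm's travel.
- **Forces and bystanders:** the last readings showed the arm at rest with about 10 N of spring pull. The vial and cap were unmoved when last viewed, before the pull.

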